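# Dispense a dishwasher tablet and hold the slide out at the mark

### The arm

A 6-joint arm with a two-finger parallel gripper is mounted at the origin on the work surface. World frame = base frame: x ahead of the robot, y to its left, z up, the work surface at z = 0. Lengths are in m, angles in rad, forces in N, time in s.
With the tool pointing down it reaches from about 0.325 to 0.85 m from the base axis. Payload 15.5 kg.
Tool frame: the origin (TCP) lies on the centre line of the jaws, within the pads' length; the fingertips stand 22 mm ahead of it and the grasp point (between the pads) lies 3 mm ahead of it; z points along the fingers, y is the direction in which the jaws open and shut (so a half turn about z gives the same grasp; the last joint's range is limited). The gripper opens to 91 mm and grips with 3 to 60 N. Pads are 32 mm wide; open, the fingers measure 118 mm over their backs; the gripper's body (76 mm by 178 mm) begins 60 mm behind the grasp point.
Start: joints at [-0.096, 0.494, 1.345, -0, 1.302, -0.096], TCP at [0.625, 0, 0.236] pointing down, gripper open.
Joint ranges: [-2.91, 2.91], [-0.82, 2.16], [0.22, 2.67], [-1.22, 4.37], [0.12, 2.79], [-3.08, 3.08]. Speed limits (rad/s): [1.89, 1.89, 2.57, 3.01, 3.01, 3.01].

### API

Orientations are given as a rotation vector (axis times angle).
In Python, from plant import telemetry, imaging, ticket, spotter gives the robot as it stands.
- The arm moves only by the tool play_rows, never from a script. Its argument "increments" is a list of rows, each a list of 6 numbers: the shift along the tool's x, y, z in cm, then the turn, a rotation vector about the tool's x, y, z in rad. A call has 1 to 10 rows; each row shifts and turns the commanded pose from where the row before left it, along the tool's axes as they then stand; what a row does not reach is not made up. A row lasts 1/10 s, in which the tool goes at most 50 mm and 8.59 degrees, less where a joint would pass 70% of its speed; a pose out of reach is approached as far as the arm can. A call is refused whole if a number of a shift passes 5 or a number of a turn 0.15, either way. A call with a gripper value outside its range is refused whole. "grip" is the opening, from -1 (shut) to 1 (fully open), so that 0 is half open, set as the call begins (left out, the last holds). The fingers move at their own pace and stop on an object; "squeeze" is the grip in N (left out, the last holds). Time passes only in rows, so rows that do not move let the fingers close. It gives the time, the measured TCP pose, the force and the opening at its end, in the units of the state.
- telemetry.get_state(): the state, without advancing time (a new reading comes with each control period).
- imaging.grab_frame(name): name is "scene" or "side" or "wrist"; returns the picture (480x640x3 uint8, red, green, blue); there is no depth.
- imaging.camera_model(name): a dict with "fx", "fy", "cx", "cy" (pixels), "k1" (the pictures are not rectified: a ray, as slopes to the right and down, at radius r is drawn at 1 + k1 r^2 times it, then the intrinsics apply), "eye" and "attitude" of the camera in the world. Camera axes: x right, y down, z forward; pixel columns grow to the right and rows downward; lengths in m; the calibration is good to about 2 mm. A picture is of the moment at which its call begins: read the wrist's pose just before it. camera_model takes no time and is no camera call; for the wrist camera it gives the pose at the moment of the call.
- ticket.hand_in(): hands the job in, once; it reports no verdict.
Trained networks look in the newest picture that a camera, given by its name, has taken for a name from the list of things; names that differ only in an ending like _2 or _b are one class to them, and where a whole thing is asked for, a point or a joint stands for the part that bears it (a point fixed in the world has none). Each returns a list of dicts, best first, with "p" (0 to 1); they miss things now and then, are a little off and sometimes report something else, mostly with a low value. They report only what shows in the picture. A call takes as long as a camera call.
- spotter.find_in(camera, name): "centre" ([x, y, z] in m, in world coordinates, good to about 4 mm: the middle of the surface that is visible of it).
The state is a dict: "t": time; "q": joint angles; "joint_vel": joint speeds; "joint_torque": joint torques, N m; "tcp_pos": TCP position; "orientation": TCP orientation; "ft_force": force on the tool from outside, world axes, zero at the start; "torque": the same for the moment, N m; "grip_width": finger opening in m.
Only numpy, scipy, OpenCV 4.12 (cv2) and the standard library are available. Lean on these libraries where they do the work, as an engineer would, in place of code of your own. Each camera call takes 0.05 s, during which the arm holds its last target. There are 200 camera calls.

### The job

Push the round cap of the steel tablet dispenser all the way down and let it come back up, so that the dishwasher tablet drops into the slide's cup; then pull the sprung slide out by its upright grip until its pointer lines up with the upright blade of the mark on the rail, and keep it there. Finish still holding the grip, with the pointer at the mark and the tablet lying in the cup, so that someone can take it out. Leave the other things on the slab where they are.

Things in the scene. Friction and masses are not known exactly. Their poses are not given: they have to be found in the camera images.
- dispenser: Brushed-steel dispenser, bolted down, body 90 (x) x 138 (y) x 85 mm high, 4 mm foot plate. Origin: underside, below the slide cup when shut. Its +x points away from its front; the slide is pulled out along its -x. Cap side is +y, mark rail side is -y. The body's front face is at x = -45 mm and is 78 mm high (85 mm under the cap); a 4 mm plate lies under the slide's path to x = -195 mm.
- plunger_top (a point): Centre of the flat top of the round steel push cap: 40 mm diameter, 10 mm thick, top 117 mm above the slab at rest, at dispenser (0, 76) mm. It goes straight down.
- plunger (a joint): Push cap travel in m: 0 up, 0.020 at the hard stop. Spring: about 4 N to start, 8 N at the bottom; returns by itself. Pressing drives an inner pusher 40 mm across (dispenser -y), which pushes the tablet off its deck into the cup.
- slide (a joint): Slide travel in m along the dispenser's -x: 0 shut, 0.125 at the hard stop. Return spring: about 4 N when shut, 80 N/m more on the way out (9.5 to 12.5 N at the mark); it shuts if let go. The mark asks for 0.070 to 0.103.
- slide_grip (a point): Middle of the gripping part of the slide's upright steel grip: a post 18 mm (dispenser x) x 30 mm (dispenser y), from 12 mm to 102 mm above the slab; this point is on its axis, 84 mm above the slab. Its axis stands 50 mm before the dispenser's front face when shut. It moves with the slide.
- pointer (a point): Top of the slide's pointer: a 3 mm thick upright fin (top 24 mm above the slab) on a thin arm that sticks out to the dispenser's -y side between grip and cup. Moves with the slide.
- mark (a point): The mark: middle of an upright blade 3 mm thick (dispenser x), 12 mm wide, top 34 mm above the slab, on a saddle on the low rail beside the slide. Fixed. The slide is at the mark when pointer and blade have the same dispenser x; they then stand side by side, about 11 mm apart in y.
- cup_floor (a point): Centre of the inner floor of the slide's open cup, 12 mm above the slab; axes as the dispenser's. Cup inside 52 (x) x 46 (y) x 24 mm deep. Moves with the slide.
- tablet_center (a point): Centre of the white dishwasher tablet, 36 x 26 x 14 mm, 20 g; at first on the deck inside the dispenser beside the open shaft over the cup.
- cup: White ceramic cup, 68 mm diameter, 75 mm high, bystander near the mark-rail side of the dispenser. Origin: underside.
- jar: Small glass jar with steel cap, 52 mm diameter, 75 mm high, bystander left of the slide. Origin: underside.
- bowl: Glazed bowl, 130 mm diameter, 60 mm high, on the round bamboo tray at the left. Origin: underside.
- chopstick1: Steel chopstick, 225 x 6 x 6 mm, on the white cutting board at the right. Origin: underside centre.
- chopstick2: The second such chopstick.
- soap_bottle: Clear bottle, 56 mm diameter, 170 mm high, at the far right. Origin: underside.

How it is judged:
By the outcome, as a careful person would: the job done as asked, in the order asked, and still so for the second after the job is handed in, while the arm keeps its last pose, push and grip.
It also fails if it takes over 42 s, if anything falls off the work surface, if the arm or the gripper's body presses on something with over 40 N, if the wrist force passes 120 N, or if a joint passes its speed limit or range.

## Working session

There is one attempt and no reset: what is moved stays moved. The work goes in short steps, Python scripts to look and compute and a tool call to move; the robot and the scene stay as the last step left them, time stands still between calls to the robot, and variables do not carry over. Pictures are saved under pics/ and viewed, about 8 in all and at most 12, crops included, and the job is handed in when it is done.

Besides the shell and the picture viewer there is one more tool, called after ">>>" as name([rows], argument=value, ...), one row to a line, values as JSON. play_rows: Moves the arm, as the interface text tells. Its arguments: {"type":"object","properties":{"increments":{"type":"array","items":{"type":"array","items":{"type":"number"}}},"grip":{"type":"number"},"squeeze":{"type":"number"}},"required":["increments"]}

```bash
mkdir -p pics
cat > h.py <<'E'
import numpy as np, cv2
from plant import telemetry, imaging, ticket, spotter
def save(cam,fn):
    f=imaging.grab_frame(cam); cv2.imwrite('pics/'+fn,f[:,:,::-1]); return f
def find(cam,names,n=2):
    for k in names:
        print(cam,k,[(np.round(d['centre'],4).tolist(),round(d['p'],2)) for d in spotter.find_in(cam,k)[:n]])
E
python3 - <<'E'
from h import *
s=telemetry.get_state(); print(s['t'],s['tcp_pos'],s['orientation'],s['grip_width'])
for c in('scene','side'): print(c,imaging.camera_model(c))
save('scene','a.png');find('scene',['plunger_top','slide_grip','pointer','mark','dispenser','cup','jar'])
save('side','b.png');find('side',['plunger_top','slide_grip','pointer','mark','dispenser','cup','jar'])
print(telemetry.get_state()['t'])
E
```

```text
0.0 [6.24676398e-01 2.52889686e-05 2.35338044e-01] [-2.22083149e+00 -2.22077299e+00  1.17512036e-03] 0.09126832307378402
scene {'fx': 464.6613145703501, 'fy': 464.6613145703501, 'cx': 327.7781290438578, 'cy': 230.84693655547818, 'k1': 0.014758731539965077, 'eye': array([1.16020213, 0.31191249, 1.01755134]), 'attitude': array([-1.43842422, -2.27966156,  0.7881628 ])}
side {'fx': 498.52283587204255, 'fy': 498.52283587204255, 'cx': 325.81628920210716, 'cy': 230.01160238602162, 'k1': -0.08432514022287008, 'eye': array([ 0.30411199, -0.78003386,  0.9483794 ]), 'attitude': array([-2.34768106,  0.34924814, -0.12179115])}
scene plunger_top [([0.6527, -0.0214, 0.119], 0.75)]
scene slide_grip [([0.6142, -0.1028, 0.0187], 0.62), ([0.6614, -0.0545, 0.0532], 0.54)]
scene pointer [([0.6167, -0.1059, 0.0149], 0.57)]
scene mark []
scene dispenser [([0.6623, -0.0517, 0.057], 0.96)]
scene cup [([0.5681, -0.2342, 0.0505], 0.77), ([0.422, 0.4819, 0.0395], 0.66)]
scene jar [([0.59, 0.073, 0.0627], 0.8), ([0.6575, -0.0564, 0.0545], 0.49)]
side plunger_top [([0.649, -0.0214, 0.1146], 0.7)]
side slide_grip [([0.5547, -0.0909, 0.0233], 0.8)]
side pointer [([0.5558, -0.09, 0.0264], 0.96)]
side mark [([0.4752, -0.1247, 0.0206], 0.58)]
side dispenser [([0.6, -0.096, 0.021], 0.72), ([0.6455, -0.063, 0.0725], 0.42)]
side cup [([0.5649, -0.2252, 0.0491], 0.95)]
side jar [([0.5667, 0.0526, 0.0471], 0.94)]
0.8
```

View pics/a.png

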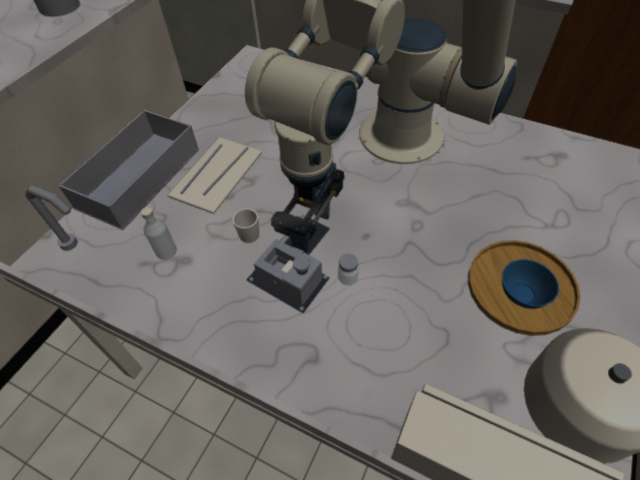

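View pics/b.png

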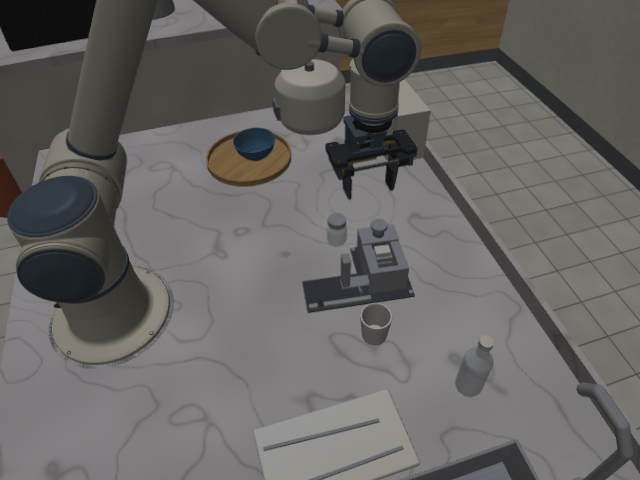

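The side view shows the dispenser at about (380,265), with its cap at (379,227), its grip post at (346,270) and the mark rail near (330,303). The jar is at (337,230) and the cup at (376,323). I'll take one enlarged crop to get the yaw.

Run:
```python
import cv2
f=cv2.imread('pics/b.png')[205:325,290:430]
cv2.imwrite('pics/c.png',cv2.resize(f,None,fx=5,fy=5,interpolation=cv2.INTER_CUBIC))
```

```text
(no output)
```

View pics/c.png

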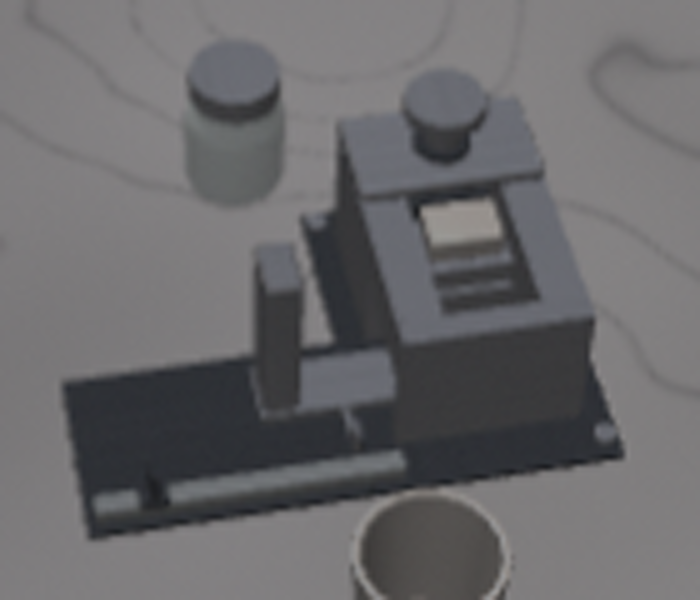

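The crop shows the cap top at (446,98), the post top at (278,252), the blade at (152,475), the pointer fin at (353,415), and the plate corners.

```bash
cat >> h.py <<'E'
from scipy.spatial.transform import Rotation as R
def px2w(m,uv,z):
    K=np.array([[m['fx'],0,m['cx']],[0,m['fy'],m['cy']],[0,0,1]])
    p=cv2.undistortPoints(np.array([[uv]],float),K,np.array([m['k1'],0,0,0]))[0,0]
    d=R.from_rotvec(m['attitude']).apply([p[0],p[1],1]); e=np.array(m['eye'])
    return e+d*(z-e[2])/d[2]
E
python3 - <<'E'
from h import *
m=imaging.camera_model('side')
P={}
for n,c,z in [('cap',(446,98),.117),('post',(278,254),.102),('plateFL',(65,382),.004),('plateFR',(90,540),.004),('plateRR',(624,458),.004),('bodyF-y',(403,342),.078),('bodyR-y',(592,319),.078),('bodyF+y',(338,124),.085),('blade',(152,474),.034),('fin',(350,410),.024),('jar',(235,75),.075)]:
    P[n]=px2w(m,(c[0]/5+290-.4,c[1]/5+205-.4),z); print(n,P[n].round(4))
a=P['plateRR']-P['plateFR'];print(np.degrees(np.arctan2(a[1],a[0])))
a=P['plateFR']-P['plateFL'];print(np.degrees(np.arctan2(a[1],a[0]))+90, np.linalg.norm(a))
a=P['bodyR-y']-P['bodyF-y'];print(np.degrees(np.arctan2(a[1],a[0])),np.linalg.norm(a))
a=P['cap']-P['post'];print(np.degrees(np.arctan2(a[1],a[0])-np.arctan2(76,95)),np.linalg.norm(a),np.hypot(76,95))
E
```

```text
cap [ 0.6475 -0.0207  0.117 ]
post [ 0.5461 -0.0773  0.102 ]
plateFL [ 0.4507 -0.0434  0.004 ]
plateFR [ 0.4383 -0.1355  0.004 ]
plateRR [ 0.6892 -0.1652  0.004 ]
bodyF-y [ 0.5902 -0.1241  0.078 ]
bodyR-y [ 0.6765 -0.1371  0.078 ]
bodyF+y [0.6046 0.0075 0.085 ]
blade [ 0.4702 -0.1295  0.034 ]
fin [ 0.5703 -0.1145  0.024 ]
jar [0.5702 0.0642 0.075 ]
-6.745415481017654
-7.713876756776486 0.09295622786312328
-8.560920455637115 0.08729263684495521
-9.488302839520848 0.11708717141443899 121.65936051122412
```

Yaw is about -7.7° and the slide has to travel about 97 mm, with the cap at about (0.650,-0.021). I'll shut the gripper, turn the jaws to the dispenser's y and descend above the cap.

>>> play_rows([
  [0,0,0.8,0,0,-0.1436],
  [0,0,0.8,0,0,-0.1436],
  [0,0,0.8,0,0,-0.1436],
  [0,0,0.8,0,0,-0.1436],
  [0,0,0.8,0,0,-0.1436],
  [0,0,0.8,0,0,-0.1436],
  [0,0,0.8,0,0,-0.1436],
  [0,0,0.8,0,0,-0.1436],
  [0,0,0.8,0,0,-0.1436],
  [0,0,0.8,0,0,-0.1436],
], grip=-1, squeeze=20)

```text
t: 1.8
tcp_pos: [0.625, -0.0, 0.1556]
orientation: [0.202, 3.135, -0.0]
ft_force: [-0.3, 0.8, -0.8]
grip_width: 0.0143
```

Run:
```python
from h import *
s=telemetry.get_state(); M=R.from_rotvec(s['orientation']).as_matrix()
print(s['t'],s['tcp_pos'],s['ft_force'],s['grip_width']);print(M.round(3))
save('wrist','d.png')
find('wrist',['plunger_top','slide_grip','pointer','mark'])
t=np.array([.650,-.021,.15]);print('tool cm',100*M.T@(t-s['tcp_pos']))
```

```text
1.8 [ 6.25032495e-01 -1.86953882e-06  1.55612753e-01] [-0.30236131  0.76507443 -0.7897291 ] 0.014307573798471883
[[-0.992  0.129  0.   ]
 [ 0.129  0.992 -0.   ]
 [-0.     0.    -1.   ]]
wrist plunger_top [([0.6447, -0.0034, 0.1157], 0.65), ([0.4757, -0.1238, 0.0205], 0.44)]
wrist slide_grip [([0.5679, -0.0877, 0.016], 0.88)]
wrist pointer [([0.5678, -0.0882, 0.0183], 0.98)]
wrist mark [([0.4726, -0.1222, 0.0204], 0.69)]
tool cm [-2.74585279 -1.76154437  0.5614819 ]
```

View pics/d.png

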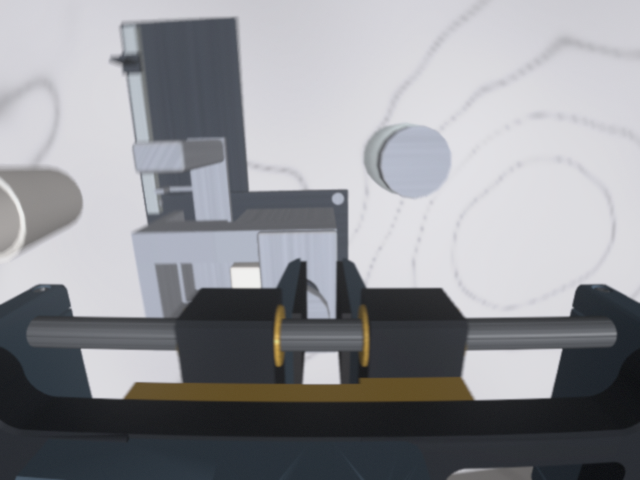

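The wrist view shows the post top at (159,157), the body's front top corners at (135,232) and (336,228), the blade at (128,62) and the fin near (172,189). The fingers hide most of the cap.

Run:
```python
from h import *
m=imaging.camera_model('wrist');P={}
for n,c,z in [('post',(159,157),.102),('bodyF-y',(135,232),.078),('bodyF+y',(336,228),.085),('blade',(128,62),.034),('fin',(172,189),.024),('plateL',(238,17),.004),('plateC',(347,191),.004),('plate+y',(247,192),.004),('jar',(416,161),.075)]:
    P[n]=px2w(m,c,z);print(n,P[n].round(4))
yaw=np.radians(-7.5);ex=np.array([np.cos(yaw),np.sin(yaw)]);ey=np.array([-ex[1],ex[0]])
for n in P: d=P[n][:2]-P['post'][:2];print(n,(1000*d@ex).round(),(1000*d@ey).round())
print('cap from post',P['post'][:2]+.095*ex+.076*ey)
```

```text
post [ 0.545  -0.0812  0.102 ]
bodyF-y [ 0.59   -0.1209  0.078 ]
bodyF+y [0.6041 0.012  0.085 ]
blade [ 0.4761 -0.1181  0.034 ]
fin [ 0.5701 -0.1126  0.024 ]
plateL [ 0.4505 -0.0399  0.004 ]
plateC [0.5944 0.0258 0.004 ]
plate+y [ 0.5834 -0.0582  0.004 ]
jar [0.5702 0.0679 0.075 ]
post 0.0 0.0
bodyF-y 50.0 -34.0
bodyF+y 46.0 100.0
blade -64.0 -46.0
fin 29.0 -28.0
plateL -99.0 29.0
plateC 35.0 113.0
plate+y 35.0 28.0
jar 6.0 151.0
cap from post [ 0.64913971 -0.01820109]
```

>>> play_rows([
  [-0.9,-0.55,0,0,0,0],
  [-0.9,-0.55,0,0,0,0],
  [-0.9,-0.55,0.3,0,0,0],
  [0,0,0.5,0,0,0],
  [0,0,0.4,0,0,0],
  [0,0,0.2,0,0,0],
  [0,0,0.2,0,0,0],
  [0,0,0.2,0,0,0],
  [0,0,0.2,0,0,0],
  [0,0,0,0,0,0],
])

```text
t: 3.05
tcp_pos: [0.6493, -0.0197, 0.1358]
orientation: [-0.211, -3.134, -0.0]
ft_force: [-4.0, 1.9, 3.9]
grip_width: 0.0003
```

>>> play_rows([
  [0,0,0.3,0,0,0],
  [0,0,0.3,0,0,0],
  [0,0,0.3,0,0,0],
  [0,0,0.3,0,0,0],
  [0,0,0.2,0,0,0],
  [0,0,0.1,0,0,0],
  [0,0,0,0,0,0],
])

```text
t: 3.75
tcp_pos: [0.6495, -0.0198, 0.1211]
orientation: [0.212, 3.134, 0.0]
ft_force: [-3.3, 1.7, 6.2]
grip_width: 0.0003
```

>>> play_rows([
  [0,0,0.1,0,0,0],
  [0,0,0.1,0,0,0],
  [0,0,0,0,0,0],
])

```text
t: 4.05
tcp_pos: [0.6495, -0.0198, 0.1193]
orientation: [0.211, 3.134, 0.0]
ft_force: [-3.6, 2.1, 7.2]
grip_width: 0.0004
```

>>> play_rows([
  [0,0,0.1,0,0,0],
  [0,0,0,0,0,0],
])

```text
t: 4.25
tcp_pos: [0.6496, -0.0199, 0.1192]
orientation: [0.211, 3.134, 0.0]
ft_force: [-7.2, 1.4, 19.7]
grip_width: 0.0004
```

The cap hit its hard stop (force jumped to 20 N with no further travel). Next I'll lift, open the gripper and move above the post.

>>> play_rows([
  [0,0,-0.6,0,0,0],
  [0,0,-1,0,0,0],
  [0,0,-1,0,0,0],
  [0,0,-1,0,0,0],
  [0,0,-1,0,0,0],
  [1.9,-1.4,0,0,0,0],
  [1.9,-1.4,0,0,0,0],
  [1.9,-1.5,0,0,0,0],
  [1.9,-1.5,0,0,0,0],
  [1.9,-1.4,0,0,0,0],
])

```text
t: 5.25
tcp_pos: [0.545, -0.0791, 0.1644]
orientation: [0.211, 3.134, -0.0]
ft_force: [1.2, -0.5, 0.1]
grip_width: 0.0001
```

>>> play_rows([
  [0,0,0,0,0,0],
  [0,0,0,0,0,0],
  [0,0,0,0,0,0],
  [0,0,0,0,0,0],
  [0,0,0,0,0,0],
  [0,0,0,0,0,0],
  [0,0,0,0,0,0],
  [0,0,0,0,0,0],
], grip=1)

```text
t: 6.05
tcp_pos: [0.5458, -0.0785, 0.1639]
orientation: [-0.211, -3.134, -0.0]
ft_force: [0.4, 0.6, -0.5]
grip_width: 0.0616
```

Run:
```python
from h import *
s=telemetry.get_state(); print(s['t'],s['tcp_pos'],s['grip_width'])
a=save('wrist','e0.png');b=save('side','e1.png')
find('side',['tablet_center','cup_floor','plunger_top','slide_grip'])
b=cv2.resize(b[205:325,290:430],None,fx=4,fy=4,interpolation=cv2.INTER_CUBIC)
a=cv2.resize(a,None,fx=.5,fy=.5)
c=np.zeros((480,560+240,3),np.uint8);c[:480,:560]=b;c[:180,560:]=cv2.resize(a,(240,180))
cv2.imwrite('pics/e.png',c[:,:,::-1])
```

```text
6.05 [ 0.54575062 -0.07850152  0.1638839 ] 0.061593618274769474
side tablet_center []
side cup_floor [([0.5585, -0.0916, 0.0238], 0.67)]
side plunger_top [([0.6458, -0.0211, 0.1151], 0.53)]
side slide_grip [([0.5589, -0.0905, 0.0228], 0.7), ([0.564, -0.2239, 0.05], 0.58)]
```

View pics/e.png

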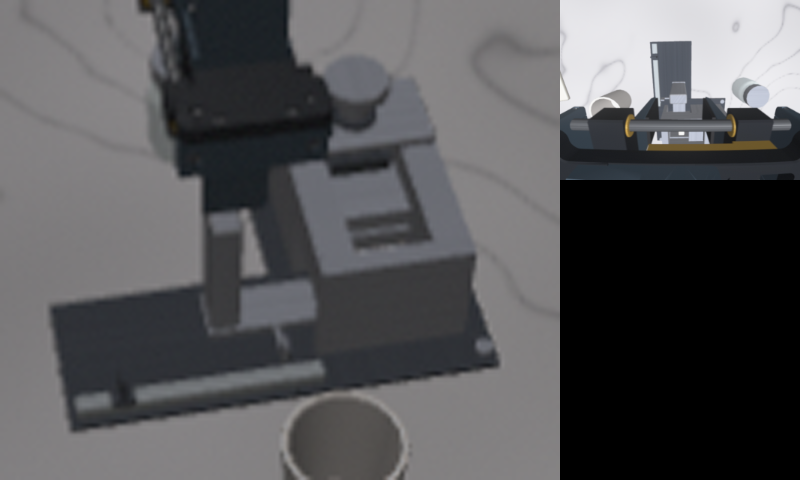

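View pics/e0.png

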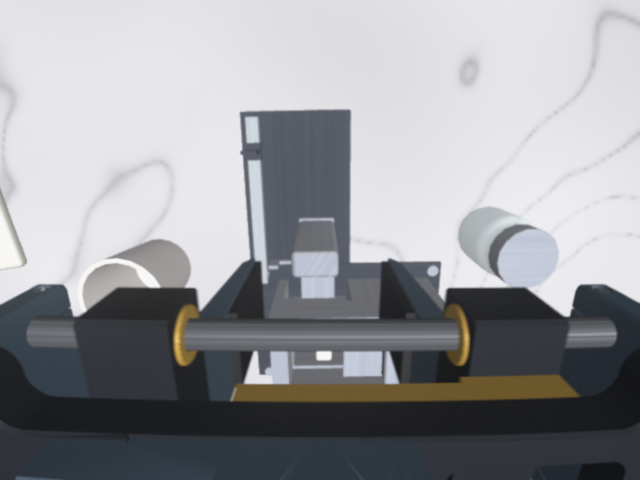

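The tablet has left its deck, the cap is back up, and the post at (316,263) is centred between the open fingers. I'll check its x, then descend.

Run:
```python
from h import *
m=imaging.camera_model('wrist')
for n,c,z in [('post',(316,263),.102),('blade',(252,152),.034)]: print(n,px2w(m,c,z).round(4))
```

```text
post [ 0.5428 -0.0819  0.102 ]
blade [ 0.4718 -0.1223  0.034 ]
```

>>> play_rows([
  [0,0,0.8,0,0,0],
  [0,0,0.8,0,0,0],
  [0,0,0.8,0,0,0],
  [0,0,0.8,0,0,0],
])

```text
t: 6.75
tcp_pos: [0.5455, -0.0785, 0.1309]
orientation: [-0.212, -3.134, -0.0]
ft_force: [0.4, 0.0, -0.4]
grip_width: 0.0912
```

>>> play_rows([
  [0.1,-0.2,0.8,0,0,0],
  [0,0,0.8,0,0,0],
  [0,0,0.8,0,0,0],
  [0,0,0.8,0,0,0],
  [0,0,0.8,0,0,0],
  [0,0,0.4,0,0,0],
  [0,0,0,0,0,0],
])

```text
t: 7.45
tcp_pos: [0.5442, -0.0803, 0.0873]
orientation: [-0.212, -3.134, -0.0]
ft_force: [0.0, -0.3, 1.1]
grip_width: 0.0912
```

>>> play_rows([
  [0,0,0,0,0,0],
  [0,0,0,0,0,0],
  [0,0,0,0,0,0],
  [0,0,0,0,0,0],
  [0,0,0,0,0,0],
  [0,0,0,0,0,0],
  [0,0,0,0,0,0],
  [0,0,0,0,0,0],
  [0,0,0,0,0,0],
  [0,0,0,0,0,0],
], grip=-1, squeeze=55)

```text
t: 8.45
tcp_pos: [0.5442, -0.0822, 0.0879]
orientation: [-0.21, -3.134, 0.004]
ft_force: [-5.0, -20.0, -0.6]
grip_width: 0.0295
```

It's gripped, with the post slightly to -y of the hand. I'll re-centre and pull 8 cm.

>>> play_rows([
  [0,-0.2,0,0,0,0],
  [0.5,-0.1,0,0,0,0],
  [1,0,0,0,0,0],
  [1,0,0,0,0,0],
  [1,0,0,0,0,0],
  [1,0,0,0,0,0],
  [1,0,0,0,0,0],
  [1,0,0,0,0,0],
  [1,0,0,0,0,0],
  [0.5,0,0,0,0,0],
])

```text
t: 9.45
tcp_pos: [0.4659, -0.0731, 0.088]
orientation: [0.211, 3.132, -0.001]
ft_force: [10.8, -4.9, -15.4]
grip_width: 0.0295
```

>>> play_rows([
  [0,0,0,0,0,0],
  [0,0,0,0,0,0],
])

```text
t: 9.65
tcp_pos: [0.4663, -0.0732, 0.0879]
orientation: [0.211, 3.132, -0.001]
ft_force: [10.4, -3.0, -13.3]
grip_width: 0.0297
```

Run:
```python
from h import *
s=telemetry.get_state(); print(s['t'],s['tcp_pos'],s['ft_force'],s['grip_width'])
b=save('side','f1.png');a=save('wrist','f2.png')
find('side',['pointer','mark','tablet_center','cup_floor']);find('wrist',['pointer','mark','tablet_center'])
b=cv2.resize(b[215:315,290:430],None,fx=4,fy=4,interpolation=cv2.INTER_CUBIC)
c=np.zeros((400+200,560,3),np.uint8);c[:400]=b;c[400:,:267]=cv2.resize(a,(267,200))
cv2.imwrite('pics/f.png',c[:,:,::-1])
```

```text
9.65 [ 0.46634143 -0.0731674   0.08794966] [ 10.39172701  -3.02916716 -13.31939488] 0.029677045566605713
side pointer [([0.538, -0.0856, 0.0167], 0.6), ([0.5654, -0.2255, 0.0481], 0.5)]
side mark [([0.4767, -0.1272, 0.0168], 0.57)]
side tablet_center [([0.564, -0.0846, 0.029], 0.65)]
side cup_floor [([0.5361, -0.0884, 0.0151], 0.77), ([0.5652, -0.2268, 0.0483], 0.18)]
wrist pointer [([0.4594, -0.074, 0.0507], 0.63)]
wrist mark [([0.4693, -0.1253, 0.0164], 0.86)]
wrist tablet_center [([0.5449, -0.0843, 0.031], 0.54)]
```

View pics/f.png

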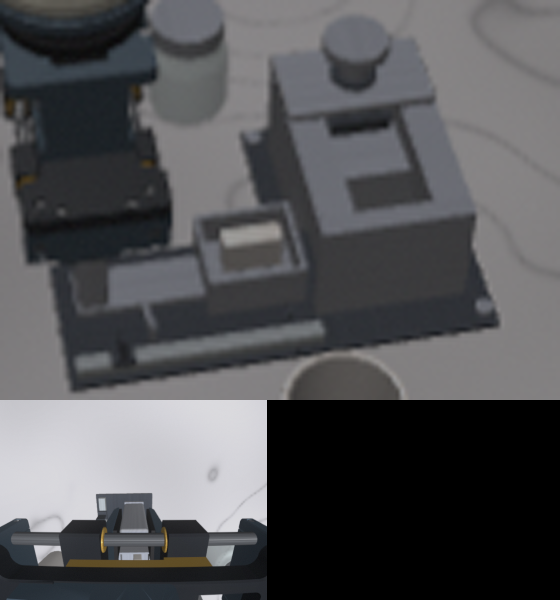

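The side view shows the tablet in the cup at (250,245), the fin at (149,315) and the blade at (122,350). Now for the remaining travel.

Run:
```python
from h import *
m=imaging.camera_model('side')
yaw=np.radians(-7.6);ex=np.array([np.cos(yaw),np.sin(yaw)]);ey=np.array([-ex[1],ex[0]])
P={n:px2w(m,(c[0]/4+290-.375,c[1]/4+215-.375),z) for n,c,z in [('fin',(148,305),.024),('blade',(122,343),.034)]}
d=P['fin']-P['blade'];print(P,d[:2]@ex,d[:2]@ey)
f=cv2.imread('pics/f1.png')[:,:,::-1]
cv2.imwrite('pics/g.png',cv2.resize(cv2.imread('pics/f1.png')[268:318,300:365],None,fx=12,fy=12,interpolation=cv2.INTER_CUBIC))
```

```text
{'fin': array([ 0.49339817, -0.10357047,  0.024     ]), 'blade': array([ 0.4696904 , -0.13219288,  0.034     ])} 0.01971401808698674 0.031506474527355895
```

View pics/g.png

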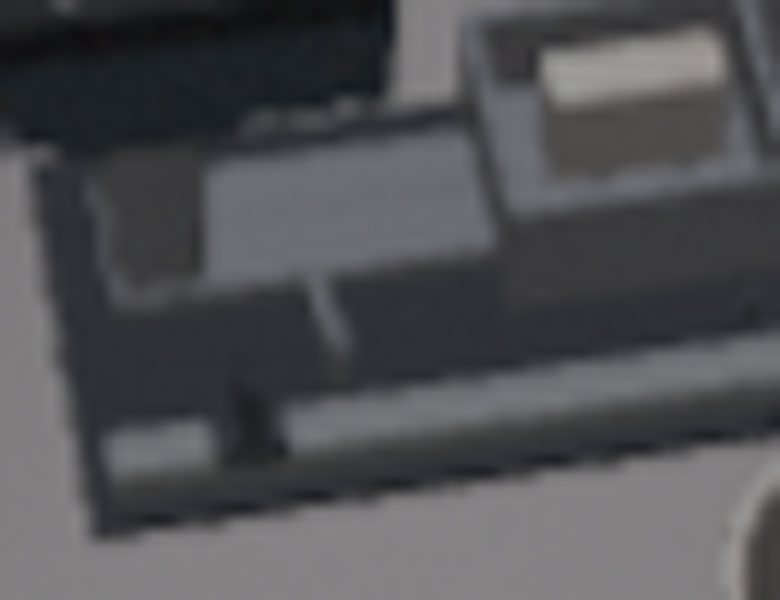

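Run:
```python
from h import *
m=imaging.camera_model('side')
yaw=np.radians(-7.6);ex=np.array([np.cos(yaw),np.sin(yaw)]);ey=np.array([-ex[1],ex[0]])
P={n:px2w(m,(c[0]/12+300-.46,c[1]/12+268-.46),z)[:2] for n,c,z in [('fin',(338,345),.024),('bladefar',(241,388),.034),('bladenear',(250,420),.034)]}
for n in P: print(n,P[n],(P['fin']-P[n])@ex,(P['fin']-P[n])@ey)
print(telemetry.get_state()['tcp_pos'])
```

```text
fin [ 0.4913217  -0.11917582] 0.0 0.0
bladefar [ 0.46899592 -0.13052118] 0.020629168572029632 0.014198424751607945
bladenear [ 0.46856052 -0.13810401] 0.020057865975772086 0.021772227007668305
[ 0.46655215 -0.07318823  0.08795031]
```

>>> play_rows([
  [0.5,0,0,0,0,0],
  [0.5,0,0,0,0,0],
  [0.3,0,0,0,0,0],
  [0,0,0,0,0,0],
  [0,0,0,0,0,0],
])

```text
t: 10.6
tcp_pos: [0.4538, -0.0717, 0.088]
orientation: [0.21, 3.131, -0.002]
ft_force: [10.3, -5.7, -14.8]
grip_width: 0.0294
```

Run:
```python
from h import *
s=telemetry.get_state(); print(s['t'],s['tcp_pos'],s['ft_force'])
b=save('side','h1.png');save('scene','h3.png')
find('side',['pointer','mark','tablet_center'])
cv2.imwrite('pics/h.png',cv2.resize(b[268:318,300:365],None,fx=12,fy=12,interpolation=cv2.INTER_CUBIC)[:,:,::-1])
```

```text
10.6 [ 0.45380385 -0.07166216  0.08797728] [ 10.26689173  -5.65917015 -14.78123039]
side pointer [([0.5251, -0.0827, 0.0175], 0.96)]
side mark [([0.4725, -0.1231, 0.0184], 0.63), ([0.6986, -0.4138, 0.1029], 0.18)]
side tablet_center [([0.5493, -0.085, 0.0322], 0.7), ([0.524, -0.0855, 0.0208], 0.55)]
```

View pics/h.png

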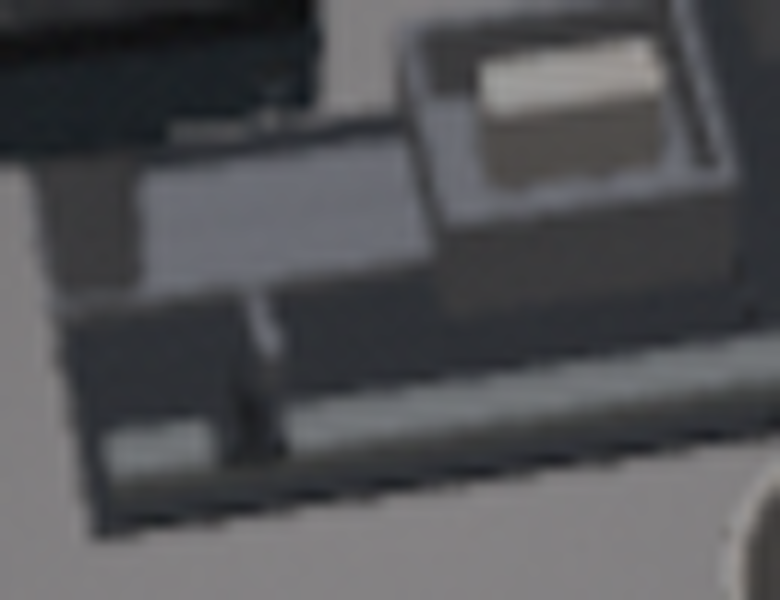

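The fin is at about (272,345), still to the right of the blade top at (243,388). It has 5–7 mm left to go, so I'll move 5 mm and look with the contrast enhanced.

>>> play_rows([
  [0.25,0,0,0,0,0],
  [0.25,0,0,0,0,0],
  [0,0,0,0,0,0],
  [0,0,0,0,0,0],
])

```text
t: 11.25
tcp_pos: [0.449, -0.0711, 0.088]
orientation: [0.21, 3.131, -0.002]
ft_force: [10.4, -6.9, -15.0]
grip_width: 0.0298
```

Run:
```python
from h import *
s=telemetry.get_state(); print(s['t'],s['tcp_pos'],s['ft_force'])
ims=[cv2.imread('pics/f1.png').astype(float)]
b=np.mean([imaging.grab_frame('side')[:,:,::-1].astype(float) for _ in range(6)],0)
np.save('b.npy',b)
print(telemetry.get_state()['t'])
out=[]
for im in (ims[0],b):
    c=im[285:310,305:335]
    c=np.clip((c-25)*3.0,0,255).astype(np.uint8)
    out.append(cv2.resize(c,None,fx=13,fy=20,interpolation=cv2.INTER_CUBIC))
cv2.imwrite('pics/i.png',np.hstack(out))
```

```text
11.25 [ 0.44896581 -0.07107003  0.08796909] [ 10.39925492  -6.94534483 -15.04037112]
11.55
```

View pics/i.png

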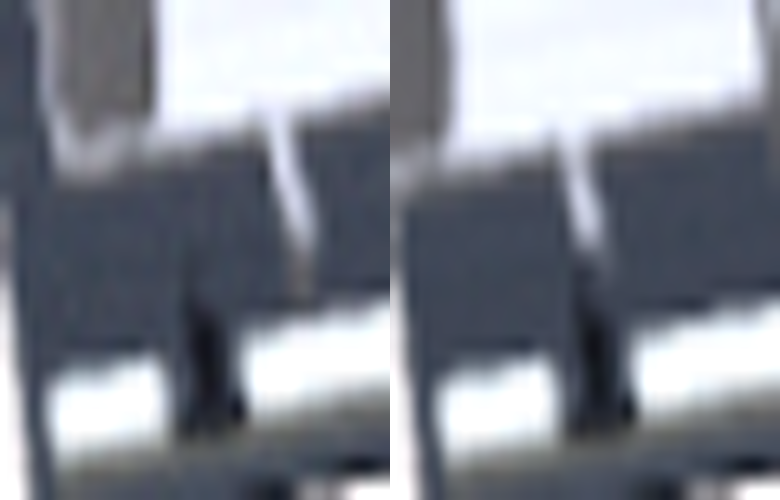

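Run:
```python
from h import *
m=imaging.camera_model('side')
K=np.array([[m['fx'],0,m['cx']],[0,m['fy'],m['cy']],[0,0,1]])
Rc=R.from_rotvec(m['attitude']).as_matrix().T
def proj(p):
    p=cv2.projectPoints(np.array([p],float),Rc,-Rc@m['eye'],K,np.array([m['k1'],0,0,0]))[0].ravel()
    return (((p-[305,285])+.5)*[13,20]-.5).round(0)
yaw=np.radians(-7.6);ex=np.array([np.cos(yaw),np.sin(yaw),0]);ey=np.array([-ex[1],ex[0],0]);ez=np.array([0,0,1])
# fin top in f1 anchored at observed (302,245)
f=px2w(m,(302/13+305-.46,245/20+285-.48),.024)
print('fin top,10mm below',proj(f),proj(f-.010*ez))
for d in(.018,.0205,.023):
    b=f-ex*d-ey*.011; b[2]=.034
    print(d,'far,mid,near top; near bottom(14)',[proj(q).tolist() for q in (b+.006*ey,b,b-.006*ey,b-.006*ey-.014*ez,b+.006*ey-.014*ez)])
g=b=np.load('b.npy').mean(2); a=cv2.imread('pics/f1.png').astype(float).mean(2)
print(a[295:309,312:332].astype(int)); print(g[295:309,312:332].astype(int))
```

```text
fin top,10mm below [302. 245.] [303. 297.]
0.018 far,mid,near top; near bottom(14) [[204.0, 249.0], [209.0, 291.0], [214.0, 334.0], [216.0, 407.0], [206.0, 322.0]]
0.0205 far,mid,near top; near bottom(14) [[190.0, 252.0], [195.0, 294.0], [200.0, 337.0], [202.0, 410.0], [192.0, 325.0]]
0.023 far,mid,near top; near bottom(14) [[176.0, 255.0], [181.0, 297.0], [186.0, 340.0], [188.0, 413.0], [178.0, 328.0]]
[[ 49  50  49  49  50  50  50  50  51  49  50  50  50  50  62  92  83  59
   50  49]
 [ 49  50  50  50  50  49  50  49  51  49  50  49  49  49  55  76  82  62
   48  49]
 [ 49  50  50  50  50  49  50  47  48  48  49  48  48  48  50  60  68  56
   50  49]
 [ 48  49  48  49  49  49  49  45  47  49  49  50  49  48  50  56  57  51
   49  49]
 [ 49  50  50  50  50  50  50  44  48  49  49  49  48  49  50  54  57  51
   50  50]
 [ 49  49  50  49  49  50  48  40  41  45  48  49  50  50  49  53  55  58
   70  72]
 [ 50  50  49  49  49  49  49  42  34  37  48  58  70  73  82  95  99 100
  105 105]
 [ 50  50  50  50  58  51  51  42  33  36  47  71  98 105 109 114 115 116
  116 116]
 [ 73  81  93
[... 988 characters left out ...]
  50  57
   69  72]
 [ 49  49  49  49  49  49  49  41  34  38  47  58  69  73  81  94  98 100
  104 105]
 [ 49  50  50  50  57  52  49  42  32  37  47  70  97 105 108 114 116 116
  116 116]
 [ 73  81  94  98 100  75  52  47  35  36  47  75 107 116 115 115 116 116
  116 116]
 [104 108 113 115 115  92  60  50  36  35  46  60 104 116 116 110 103 101
   96  90]
 [115 115 115 114 115  93  60  45  38  37  40  39  81  89  87  83  76  74
   70  64]
 [115 109 106 102  99  84  55  42  42  42  46  51  63  64  62  61  59  58
   58  57]
 [ 85  81  78  75  72  68  59  56  55  54  55  57  57  55  54  54  52  52
   52  52]
 [ 61  61  60  59  58  56  56  55  54  53  53  53  51  50  51  51  51  50
   45  42]]
```

Projecting the blade and fin into the image leaves about 1.5 mm. That makes a total travel of 97 mm, which matches the first estimate.

>>> play_rows([
  [0.15,0,0,0,0,0],
  [0,0,0,0,0,0],
  [0,0,0,0,0,0],
  [0,0,0,0,0,0],
  [0,0,0,0,0,0],
])

```text
t: 12.05
tcp_pos: [0.4476, -0.0709, 0.088]
orientation: [0.21, 3.131, -0.002]
ft_force: [10.5, -6.4, -15.5]
grip_width: 0.0296
```

Run:
```python
from h import *
s=telemetry.get_state(); print(s['t'],s['tcp_pos'],s['ft_force'],s['grip_width'])
b=np.mean([imaging.grab_frame('side').astype(float) for _ in range(3)],0)
print(b.mean(2)[294:300,314:326].astype(int))
find('side',['tablet_center','cup','jar','plunger_top'],1)
v=cv2.resize(b[205:325,290:430],None,fx=5,fy=5,interpolation=cv2.INTER_CUBIC)
cv2.imwrite('pics/j.png',np.clip(v[:,:,::-1]*1.5,0,255))
```

```text
12.05 [ 0.44756476 -0.07089316  0.08796776] [ 10.53287267  -6.36465711 -15.53197838] 0.029555088063724567
[[52 52 51 51 95 87 59 50 49 50 49 50]
 [49 49 49 50 89 99 70 50 49 50 50 50]
 [50 50 50 50 73 89 68 50 50 49 49 49]
 [50 50 49 49 61 63 54 49 49 49 48 49]
 [48 48 48 48 55 50 47 49 50 49 49 49]
 [48 49 49 49 50 45 47 50 49 49 49 49]]
side tablet_center [([0.5457, -0.0845, 0.0315], 0.48)]
side cup [([0.5656, -0.2268, 0.0485], 0.87)]
side jar [([0.567, 0.054, 0.0473], 0.6)]
side plunger_top [([0.6456, -0.0224, 0.1144], 0.49)][ WARN:0@5.069] global loadsave.cpp:1063 imwrite_ Unsupported depth image for selected encoder is fallbacked to CV_8U.
```

View pics/j.png

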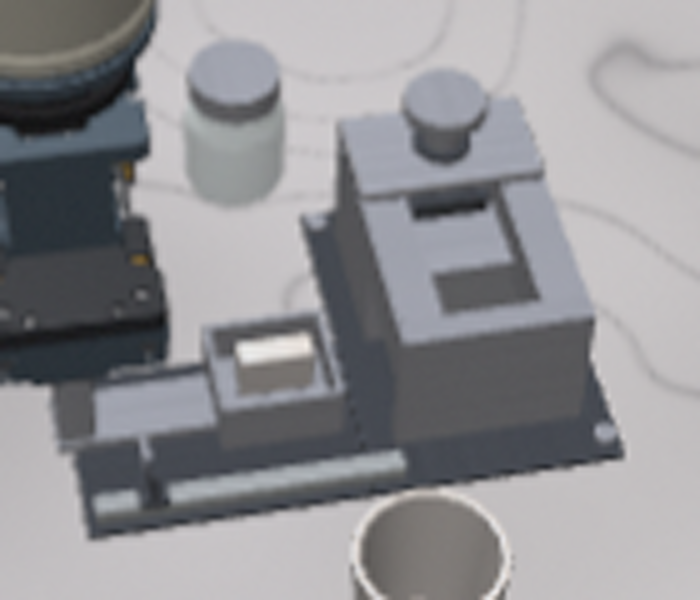

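The fin is now within about 1 mm of the blade's projected line. The tablet is in the cup, the cap is up, and the jar and cup haven't moved. I'm handing it in.

```bash
python3 -c "
from plant import ticket,telemetry
print(telemetry.get_state()['tcp_pos'],ticket.hand_in())"
```

```text
the job is handed in; nothing more can be done
[ 0.44755724 -0.07090986  0.08795533] None
```

The job is handed in at about 12.4 s. The gripper is still holding the slide's grip, with the pointer at the mark and the tablet in the cup.

- **Cap:** I pressed it with closed fingers until the force jumped to about 20 N with no further travel, which was the hard stop. After I let go it came back up, and the tablet had left its deck.
- **Slide:** I gripped the post across its sides with 55 N and pulled it out about 97 mm, which is inside the 70–103 mm range.
- **Last checks:** In the side camera the pointer is within about 1 mm of the blade. The tablet is in the cup, and the jar and white cup are where they were. I did not re-check the bowl, chopsticks or bottle, but the arm stayed well clear of them.
- **Disagreements:** Before the last moves, the estimates of the remaining travel differed by about 1–2 mm. The network's "pointer" detections were unreliable once the slide was out, so I aligned by projecting the blade and pointer into the image.
- **Grip force:** There is a steady vertical load of about 15 N at the grip. The hold did not slip.

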